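# Put the winder's change wheels back on their keyed seats

## Robot

A 6-joint arm with a two-finger parallel gripper is mounted at the origin on the work surface. World frame = base frame: x ahead of the robot, y to its left, z up, the work surface at z = 0. Lengths are in m, angles in rad, forces in N, time in s.
With the tool pointing down it reaches from about 0.275 to 0.875 m from the base axis. Payload 12.5 kg.
Tool frame: the origin (TCP) lies at the very end of the fingers, on their centre line; the grasp point (between the pads) lies 19 mm behind it; z points along the fingers, y is the line along which they close (so a half turn about z gives the same grasp; the last joint's range is limited). The gripper opens to 85 mm and grips with 20 to 120 N. Pads are 22 mm wide; open, the fingers measure 114 mm over their backs; the gripper's body (76 mm by 85 mm) begins 54 mm behind the grasp point. The pads swing forward as they close: fully open they stand 13 mm farther back than shut.
Start: joints at [1.25, 0.351, 1.652, -0, 1.139, -0.085], TCP at [0.128, 0.535, 0.21] pointing down, gripper open.
Joint ranges: [-2.75, 2.75], [-0.79, 2.1], [0.01, 2.65], [-1.57, 4.71], [0.07, 3.14], [-2.87, 2.87]. Speed limits (rad/s): [2.22, 2.22, 2.79, 3.14, 3.14, 3.14].

## Interface

Orientations are given as a 3x3 rotation matrix whose columns are the frame's x, y, z axes.
In Python, from bench import manip gives the robot as it stands. Calls block until the motion is done:
- manip.move_ptp(position, orientation): joint-space move of the TCP to a pose.
- manip.move_l(position, attitude=None, max_speed=0.15): straight line of the TCP; attitude=None keeps the orientation; max_speed is the mean speed in m/s.
- manip.move_j(angles): joint-space move.
- manip.set_gripper(opening, effort=None): opening from 0.0 (shut) to 1.0 (fully open); effort is the grip in N (None keeps the last); returns when the fingers have stopped.
- manip.dwell(seconds).
- manip.inverse_kinematics(position, orientation): joint angles nearest the present ones, or None.
- manip.grab_frame(name): name is "side" or "top"; returns (picture, depth): 400x640x3 uint8, red, green, blue; 400x640 float32, m along the optical axis (not along the pixel's ray), 0 where there is no reading.
- manip.get_calibration(name): a dict with "camera_matrix" (3x3 intrinsics, pixels), "R" (3x3) and "t" (3): a world point X has camera coordinates R X + t. Camera axes: x right, y down, z forward; pixel columns grow to the right and rows downward; lengths in m; the calibration is good to about 2 mm. A picture is of the moment at which its call begins. get_calibration takes no time and is no camera call.
A pose or a line that the arm cannot do raises manip.Unreachable and nothing moves.
- manip.sign_off(): hands the job in; it is judged then, once.
Trained networks look in the newest picture that a camera, given by its name, has taken for a name from the list of things; names that differ only in an ending like _2 or _b are one class to them, and where a whole thing is asked for, a point or a joint stands for the part that bears it (a point fixed in the world has none). Each returns a list of dicts, best first, with "confidence" (0 to 1); they miss things now and then, are a little off and sometimes report something else, mostly with a low value. They report only what shows in the picture. A call takes as long as a camera call. They do not tell look-alikes from the thing itself.
- manip.look_for(camera, name): "at" ([x, y, z] in m, in world coordinates, good to about 4 mm: the middle of the surface that is visible of it).
Readings, each from a call of its own:
- manip.current_time(): time.
- manip.current_qpos(): joint angles.
- manip.current_joint_vel(): joint speeds.
- manip.current_joint_torque(): joint torques, N m.
- manip.current_ee_pos(): TCP position.
- manip.current_tcp_rot(): TCP orientation.
- manip.current_force(): force on the tool from outside, world axes, zero at the start.
- manip.current_ft_torque(): the same for the moment, N m.
- manip.current_grip_width(): opening from 0.0 (shut) to 1.0 (fully open).
- manip.current_grip_force(): force on a finger pad.
Only numpy, scipy, OpenCV 4.12 (cv2) and the standard library are available. Lean on these libraries where they do the work, as an engineer would, in place of code of your own. Each camera call takes 0.05 s, during which the arm holds its last target. There are 200 camera calls.

## Task

The three change wheels of the yarn winder lie in a stack: take it apart from the top, one wheel at a time (smallest, then middle, then largest), and put each on the keyed seat made for its size, with the wide notch in its rim over the seat's key, lying flat and fully home before you take the next. Keep the wheels level, and do not disturb the bobbin, jar and brass weight standing among the seats.

Things in the scene. Friction and masses are not known exactly. Their poses are not given: they have to be found in the camera images.
- wheel_small: Small wheel: ivory plastic gear, 40 mm over its tooth tips, 20 mm thick, flat, top of the stack. Origin: centre of underside, z up. 11 teeth 8 mm deep, 4.8 mm wide, 30 deg apart; the tooth on its +x is left out: one wide notch in the rim. Teeth on its own +y and -y face each other (good grasp, 40 mm, clear of the notch). Through bore 18 mm.
- wheel_middle: Middle wheel: ivory plastic gear, 54 mm over its tooth tips, 20 mm thick, flat, second of the stack. Origin: centre of underside, z up. 15 teeth 8 mm deep, 4.8 mm wide, 22.5 deg apart; the tooth on its +x is left out: one wide notch in the rim. Teeth on its own +y and -y face each other (good grasp, 54 mm, clear of the notch). Through bore 18 mm.
- wheel_large: Large wheel: ivory plastic gear, 68 mm over its tooth tips, 20 mm thick, flat, bottom of the stack. Origin: centre of underside, z up. 19 teeth 8 mm deep, 4.8 mm wide, 18 deg apart; the tooth on its +x is left out: one wide notch in the rim. Teeth on its own +y and -y face each other (good grasp, 68 mm, clear of the notch). Through bore 18 mm.
- seat_small: Fixed seat for the small wheel. Origin: centre of underside, z up. Dark base 88 mm dia, 8 high; bright landing 34 mm dia, top at z 16 mm: the wheel's underside rests there. Centre stub 10 mm dia, top z 42. On +x an upright key blade 6.2 wide, 16 to 26 mm from centre, top z 28. Seated: wheel x along seat x (play 4 mm; 8 deg if centred). Seats differ only in landing size and key distance.
- seat_middle: Fixed seat for the middle wheel. Origin: centre of underside, z up. Dark base 88 mm dia, 8 high; bright landing 48 mm dia, top at z 16 mm: the wheel's underside rests there. Centre stub 10 mm dia, top z 42. On +x an upright key blade 6.2 wide, 23 to 33 mm from centre, top z 28. Seated: wheel x along seat x (play 4 mm; 8 deg if centred). Seats differ only in landing size and key distance.
- seat_large: Fixed seat for the large wheel. Origin: centre of underside, z up. Dark base 88 mm dia, 8 high; bright landing 62 mm dia, top at z 16 mm: the wheel's underside rests there. Centre stub 10 mm dia, top z 42. On +x an upright key blade 6.2 wide, 30 to 40 mm from centre, top z 28. Seated: wheel x along seat x (play 4 mm; 8 deg if centred). Seats differ only in landing size and key distance.
- foot: Fixed foot under the stack: dark 90 mm square plate 6 mm high, bright round pad 48 mm dia, top 16 mm above its origin (centre of underside, on the work surface). The wheels lie on it loose, one on another, roughly centred: large lowest (underside z 16 mm), middle (36), small on top (56); nothing through their bores.
- bobbin: Empty wooden bobbin standing loose on end, 34 mm in diameter, 60 mm tall; origin at the centre of its foot. Not to be disturbed.
- jar: Small amber glass jar with black cap, loose, 44 mm in diameter, 55 mm tall; origin at the centre of its foot. Not to be disturbed.
- weight: Small brass knob weight, loose, 28 mm in diameter, 40 mm tall; origin at the centre of its foot. Not to be disturbed.
Not all that is in view belongs to the job. What is shaped like the wheel_small but black or orange is not meant.

How it is judged:
By the outcome, as a careful person would: the job done as asked, in the order asked, and still so for the second after the job is handed in, with the robot touching nothing.
It also fails if it takes over 80 s, if anything falls off the work surface, if the arm or the gripper's body presses on something with over 40 N, if the wrist force passes 120 N, or if a joint passes its speed limit or range.

## Working session

There is one attempt and no reset: what is moved stays moved. The work goes in short steps, each a Python script; the robot and the scene stay as the last script left them, time stands still between calls to the robot, and variables do not carry over. Pictures are saved under pics/ and viewed, at most 14 in all, crops included, and the job is handed in when it is done.

```bash
mkdir -p pics; ls; python3 - <<'E'
from bench import manip
import cv2, numpy as np
for c in ("top","side"):
    p,d=manip.grab_frame(c); cv2.imwrite(f"pics/{c}0.png",p[:,:,::-1]); np.savez(f"{c}0.npz",p=p,d=d)
    k=manip.get_calibration(c); print(c,k["camera_matrix"].tolist(),k["R"].round(4).tolist(),k["t"].round(4).tolist())
    for n in ["wheel_small","wheel_middle","wheel_large","seat_small","seat_middle","seat_large","foot","bobbin","jar","weight"]:
        print(c,n,[(np.round(r["at"],3).tolist(),round(r["confidence"],2)) for r in manip.look_for(c,n)])
print(manip.current_time())
E
```

```text
pics
top [[362.5603228275749, 0.0, 318.31882967480533], [0.0, 362.5603228275749, 198.72706995538644], [0.0, 0.0, 1.0]] [[0.0098, -0.9999, -0.0102], [-0.9855, -0.0079, -0.1693], [0.1692, 0.0117, -0.9855]] [-0.0516, 0.4717, 0.7921]
top wheel_small [([0.46, -0.235, 0.08], 0.78), ([0.461, -0.354, 0.02], 0.73), ([0.337, -0.229, 0.019], 0.55), ([0.528, -0.379, 0.019], 0.48)]
top wheel_middle [([0.449, -0.231, 0.057], 0.48), ([0.455, 0.061, 0.008], 0.36)]
top wheel_large [([0.464, -0.22, 0.037], 0.81)]
top seat_small [([0.585, 0.244, 0.007], 0.84)]
top seat_middle [([0.451, 0.06, 0.009], 0.77), ([0.46, -0.236, 0.075], 0.28)]
top seat_large [([0.628, -0.066, 0.011], 0.74)]
top foot [([0.455, -0.218, 0.003], 0.92)]
top bobbin [([0.455, -0.099, 0.059], 0.78)]
top jar [([0.609, -0.247, 0.054], 0.56)]
top weight [([0.611, 0.08, 0.025], 0.68)]
side [[417.54918804919555, 0.0, 318.66615674326385], [0.0, 417.54918804919555, 200.92607589662745], [0.0, 0.0, 1.0]] [[0.8122, -0.5833, 0.0131], [-0.3469, -0.5009, -0.7929], [0.469, 0.6395, -0.6092]] [-0.4309, 0.176, 0.7904]
side wheel_small [([0.334, -0.233, 0.02], 0.92), ([0.459, -0.231, 0.073], 0.86), ([0.53, -0.379, 0.017], 0.82), ([0.453, -0.356, 0.013], 0.63), ([0.445, -0.255, 0.033], 0.4), ([0.581, 0.237, 0.009], 0.24)]
side wheel_middle [([0.446, -0.246, 0.05], 0.53)]
side wheel_large [([0.444, -0.254, 0.036], 0.61)]
side seat_small [([0.581, 0.238, 0.009], 0.92)]
side seat_middle [([0.45, 0.049, 0.008], 0.87), ([0.462, -0.236, 0.078], 0.46), ([0.444, -0.253, 0.032], 0.37)]
side seat_large [([0.622, -0.073, 0.015], 0.84)]
side foot [([0.441, -0.25, 0.011], 0.79), ([0.455, 0.053, 0.008], 0.23)]
side bobbin [([0.454, -0.105, 0.036], 0.89), ([0.449, 0.054, 0.007], 0.64)]
side jar [([0.607, -0.254, 0.037], 0.93)]
side weight [([0.608, 0.078, 0.022], 0.5)]
1.1
```

View pics/top0.png

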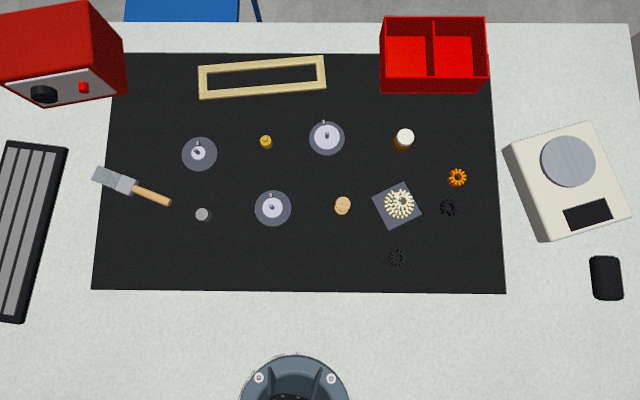

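View pics/side0.png

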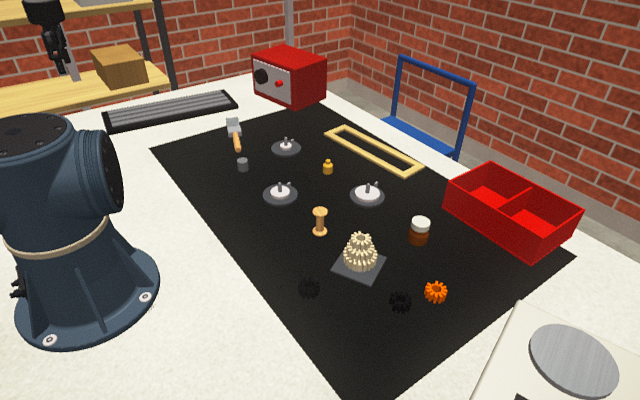

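```bash
cat > H.py <<'E'
import cv2, numpy as np
from bench import manip
def cal(c):
    k=manip.get_calibration(c); return np.array(k["camera_matrix"]),np.array(k["R"]),np.array(k["t"])
def rect(p,c,cx,cy,z,half=0.055,px=4000):
    """orthographic view on plane z; row up=+x... returns image: col = world x, row = -world y"""
    K,R,t=cal(c); n=int(2*half*px)
    g=(np.arange(n)+.5)/px-half
    X,Y=np.meshgrid(cx+g,cy-g); P=np.stack([X,Y,np.full_like(X,z)],-1)@R.T+t
    q=P@K.T; m=(q[...,:2]/q[...,2:]).astype(np.float32)
    return cv2.remap(p,m[...,0],m[...,1],cv2.INTER_LINEAR)
def cloud(d,c):
    K,R,t=cal(c); v,u=np.indices(d.shape)
    P=np.stack([(u-K[0,2])/K[0,0]*d,(v-K[1,2])/K[1,1]*d,d],-1)
    return (P-t)@R
E
python3 - <<'E'
from H import *
row=[]
for c in ("top","side"):
    z=np.load(f"{c}0.npz"); p=z["p"]
    im=[cv2.resize(rect(p,c,x,y,h,0.05),(200,200)) for x,y,h in [(.46,-.235,.076),(.585,.242,.016),(.452,.058,.016),(.628,-.067,.016)]]
    row.append(np.hstack(im))
    W=cloud(z["d"],c)
    for n,(x,y,a,b) in dict(sm=(.46,-.235,.068,.09),ss=(.585,.242,.012,.022),mid=(.452,.058,.012,.022),lar=(.628,-.067,.012,.022)).items():
        s=W[(abs(W[...,0]-x)<.045)&(abs(W[...,1]-y)<.045)&(W[...,2]>a)&(W[...,2]<b)&(z["d"]>0)]
        print(c,n,len(s),np.median(s,0).round(4),((s.max(0)+s.min(0))/2).round(4),np.ptp(s,0).round(4))
cv2.imwrite("pics/rect0.png",np.vstack(row)[:,:,::-1])
E
```

```text
top sm 164 [ 0.4622 -0.2327  0.0753] [ 0.4637 -0.231   0.0736] [0.0381 0.0394 0.011 ]
top ss 147 [0.586  0.2426 0.0163] [0.5877 0.2419 0.017 ] [0.0808 0.0733 0.0099]
top mid 315 [0.455  0.0607 0.0164] [0.4512 0.0627 0.0169] [0.0709 0.0563 0.0097]
top lar 485 [ 0.6286 -0.0666  0.0164] [ 0.6313 -0.0655  0.0165] [0.068 0.061 0.009]
side sm 241 [ 0.4609 -0.2338  0.0753] [ 0.4631 -0.232   0.0734] [0.0409 0.0408 0.0107]
side ss 80 [0.5848 0.2414 0.0173] [0.5916 0.2525 0.0166] [0.0528 0.0513 0.0092]
side mid 201 [0.4518 0.0574 0.0169] [0.4499 0.0538 0.0171] [0.0739 0.0708 0.0099]
side lar 311 [ 0.626  -0.0697  0.017 ] [ 0.6335 -0.0635  0.0169] [0.0716 0.0683 0.0097]
```

View pics/rect0.png

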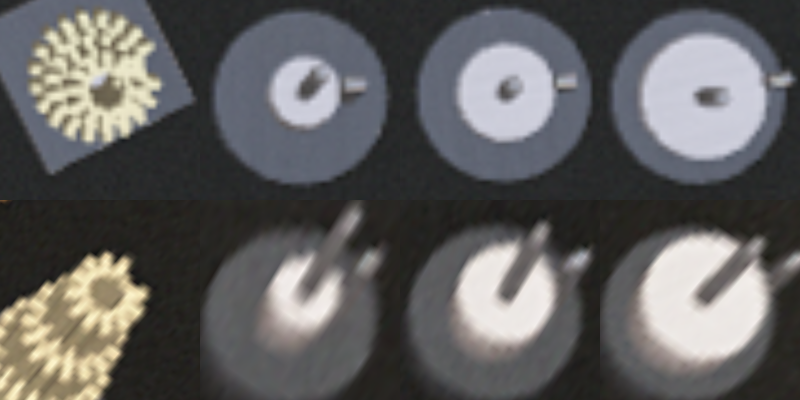

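The pictures show the ivory stack on its square foot (top px ~400,204; side px ~360,250), with black and orange look-alikes lying to its right. Seats are small (top px 198,153), middle (272,208) and large (326,137), each with its key roughly along world +x. The bobbin, jar and weight stand clear of them. Next I'll fit templates to get exact poses.

```bash
cat >> H.py <<'E'
PX=2000
def gear(R,n,th,half=.045):
    S=4; N=int(2*half*PX)*S; g=(np.arange(N)+.5)/(PX*S)-half; X,Y=np.meshgrid(g,-g); r=np.hypot(X,Y)
    m=r<R-.008
    for k in range(1,n):
        a=th+2*np.pi*k/n; u=X*np.cos(a)+Y*np.sin(a); v=-X*np.sin(a)+Y*np.cos(a)
        m|=(abs(v)<.0024)&(u>0)&(u<R)
    m&=r>.009
    t=cv2.resize(m.astype(np.float32),None,fx=1/S,fy=1/S,interpolation=cv2.INTER_AREA)
    return cv2.GaussianBlur(t,(0,0),2.2),(cv2.resize((r<R+.003).astype(np.float32),t.shape,interpolation=cv2.INTER_AREA)>.5).astype(np.float32)
GE=dict(wheel_small=(.020,12),wheel_middle=(.027,16),wheel_large=(.034,20))
def fit_gear(p,d,c,name,x,y,z,s=.008):
    """yaw and centre of gear whose TOP is at z, by gray + depth template matching"""
    R,n=GE[name]; half=R+.005; W=cloud(d,c)
    gray=rect(cv2.cvtColor(p,cv2.COLOR_RGB2GRAY),c,x,y,z,half+s,PX).astype(np.float32)
    dm=rect(((abs(W[...,2]-z)<.005)&(d>0)).astype(np.float32),c,x,y,z,half+s,PX)
    best=[]
    for a in np.arange(0,360,1.5):
        t,m=gear(R,n,np.radians(a),half)
        q=sum(w*cv2.matchTemplate(f,t,cv2.TM_CCOEFF_NORMED,mask=m) for w,f in((1,gray),(1,dm)))
        _,v,_,l=cv2.minMaxLoc(q); best.append((v,a,x+l[0]/PX-s,y-(l[1]/PX-s)))
    best.sort(reverse=True); return best
def fit_disc(p,c,x,y,z,r,s=.008):
    half=r+.006; g=rect(cv2.cvtColor(p,cv2.COLOR_RGB2GRAY),c,x,y,z,half+s,PX).astype(np.float32)
    N=int(2*half*PX); k=(np.arange(N)+.5)/PX-half; t=cv2.GaussianBlur((np.hypot(*np.meshgrid(k,k))<r).astype(np.float32),(0,0),2)
    m=(np.hypot(*np.meshgrid(k,k))<r+.006).astype(np.float32)
    _,v,_,l=cv2.minMaxLoc(cv2.matchTemplate(g,t,cv2.TM_CCOEFF_NORMED,mask=m)); return v,x+l[0]/PX-s,y-(l[1]/PX-s)
E
python3 - <<'E'
from H import *
for c in ("top","side"):
    z=np.load(f"{c}0.npz"); p,d=z["p"],z["d"]; W=cloud(d,c)
    b=fit_gear(p,d,c,"wheel_small",.462,-.233,.0755)
    print(c,"small",[tuple(np.round(q,4).tolist()) for q in b[:6]])
    for n,x,y,r,k0 in(("s",.586,.242,.017,.021),("m",.4525,.06,.024,.028),("l",.628,-.067,.031,.035)):
        A=fit_disc(p,c,x,y,.016,r); B=fit_disc(p,c,x,y,.008,.044)
        cx,cy=(A[1],A[2])
        rr=np.hypot(W[...,0]-cx,W[...,1]-cy); s=W[(abs(rr-k0)<.009)&(W[...,2]>.0215)&(W[...,2]<.032)&(W[...,0]>cx)&(d>0)]
        K=s.mean(0); tp=s[s[:,2]>.026]
        print(c,n,np.round(A,4),np.round(B,4),"key",len(s),len(tp),K.round(4),"yaw",np.degrees(np.arctan2(K[1]-cy,K[0]-cx)).round(1), [np.degrees(np.arctan2(np.median(tp[:,1])-cy,np.median(tp[:,0])-cx)).round(1) if len(tp) else 0])
    # zoom
im=[]
for c in ("top","side"):
    z=np.load(f"{c}0.npz"); p=z["p"]
    for x,y,h in [(.462,-.233,.0755),(.586,.242,.028),(.4525,.06,.028),(.628,-.067,.028)]:
        q=cv2.resize(rect(p,c,x,y,h,.045),(200,200),interpolation=cv2.INTER_CUBIC); cv2.drawMarker(q,(100,100),(255,0,0),0,8); im.append(q)
cv2.imwrite("pics/rect1.png",np.vstack([np.hstack(im[:4]),np.hstack(im[4:])])[:,:,::-1])
for th in(0,np.pi):
    c,s=np.cos(th),np.sin(th)
    R=np.array([[c,s,0],[s,-c,0],[0,0,-1.]])
    for q in[(.462,-.233,.1),(.586,.242,.06),(.4525,.06,.06),(.628,-.067,.06)]:
        print(th,q,np.round(manip.inverse_kinematics(q,R),2))
print(manip.current_grip_width(), manip.current_tcp_rot())
E
```

```text
top small [(1.552, 28.5, 0.464, -0.231), (1.5477, 30.0, 0.464, -0.231), (1.5156, 27.0, 0.464, -0.231), (1.5016, 31.5, 0.464, -0.231), (1.4654, 88.5, 0.464, -0.231), (1.4595, 90.0, 0.464, -0.231)]
top s [0.7901 0.5875 0.246 ] [0.7242 0.5875 0.246 ] key 18 11 [0.608  0.2443 0.0265] yaw -4.9 [np.float64(-3.6)]
top m [0.9201 0.455  0.062 ] [0.6949 0.455  0.062 ] key 14 10 [0.4825 0.0653 0.0267] yaw 6.8 [np.float64(7.8)]
top l [ 0.9239  0.63   -0.0655] [ 0.7291  0.63   -0.0655] key 13 8 [ 0.6633 -0.0576  0.0265] yaw 13.4 [np.float64(14.8)]
side small [(1.5098, 28.5, 0.463, -0.232), (1.5074, 30.0, 0.463, -0.232), (1.4909, 27.0, 0.463, -0.232), (1.4856, 31.5, 0.463, -0.232), (1.4524, 25.5, 0.463, -0.232), (1.4453, 33.0, 0.463, -0.232)]
side s [0.7317 0.5865 0.244 ] [0.5526 0.5875 0.2445] key 11 6 [0.6071 0.2434 0.0264] yaw -1.8 [np.float64(-2.5)]
side m [0.7806 0.4545 0.06  ] [0.5706 0.4545 0.06  ] key 16 12 [0.4821 0.0636 0.027 ] yaw 7.4 [np.float64(7.2)]
side l [ 0.8048  0.6295 -0.0665] [ 0.6531  0.6305 -0.0655] key 15 7 [ 0.6619 -0.0593  0.026 ] yaw 12.5 [np.float64(11.4)]
0 (0.462, -0.233, 0.1) [-0.56  0.44  1.83 -0.    0.87  1.01]
0 (0.586, 0.242, 0.06) [ 0.32  0.68  1.53 -0.    0.93  1.89]
0 (0.4525, 0.06, 0.06) [ 0.03  0.42  2.01 -0.    0.71  1.6 ]
0 (0.628, -0.067, 0.06) [-0.18  0.67  1.54 -0.    0.93  1.39]
3.141592653589793 (0.462, -0.233, 0.1) [-0.56  0.44  1.83 -0.    0.87 -2.13]
3.141592653589793 (0.586, 0.242, 0.06) [ 0.32  0.68  1.53 -0.    0.93 -1.25]
3.141592653589793 (0.4525, 0.06, 0.06) [ 0.03  0.42  2.01 -0.    0.71 -1.54]
3.141592653589793 (0.628, -0.067, 0.06) [-0.18  0.67  1.54 -0.    0.93 -1.75]
1.0016835203196126 [[-9.72324511e-01  2.33634427e-01 -2.02686343e-05]
 [ 2.33634428e-01  9.72324510e-01 -3.00693805e-05]
 [ 1.26824475e-05 -3.39726464e-05 -9.99999999e-01]]
```

View pics/rect1.png

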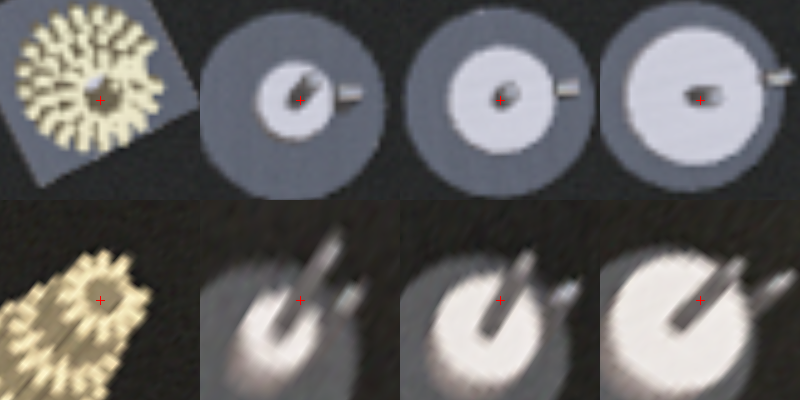

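```bash
cat >> H.py <<'E'
def Rt(deg):
    c,s=np.cos(np.radians(deg)),np.sin(np.radians(deg)); return np.array([[c,s,0],[s,-c,0],[0,0,-1.]])
def say(m): print(m,"t",round(manip.current_time(),2),"p",np.round(manip.current_ee_pos(),4),"F",np.round(manip.current_force(),1),"w",round(manip.current_grip_width(),3),"gf",round(manip.current_grip_force(),1))
def pick(x,y,ztcp,yaw,pre,up=.16,effort=40):
    R=Rt(yaw); manip.move_ptp([x,y,ztcp+.07],R); manip.set_gripper(pre)
    manip.move_l([x,y,ztcp],max_speed=.1); say("down")
    manip.set_gripper(0,effort); manip.dwell(.2); say("grip")
    manip.move_l([x,y,ztcp+.02],max_speed=.06); manip.move_l([x,y,up],max_speed=.2); say("lift")
E
python3 - <<'E'
from H import *
for c in ("top","side"):
    z=np.load(f"{c}0.npz"); p,d=z["p"],z["d"]; W=cloud(d,c)
    for n,x,y,r in(("s",.587,.245,.017),("m",.4548,.061,.024),("l",.630,-.066,.031)):
        rr=np.hypot(W[...,0]-x,W[...,1]-y); br=(p.min(-1)>125)&(rr<r+.008)&(d>0)&(W[...,2]<.022)
        s=W[br]; (cx,cy),rad=cv2.minEnclosingCircle(s[:,:2].astype(np.float32)*1000); print(c,n,len(s),s.mean(0).round(4),round(cx,1),round(cy,1),round(rad,1))
pick(.4635,-.2315,.057,29,.7)
manip.move_ptp([.587,.245,.11],Rt(-2)); say("hover")
for c in("top","side"):
    p,d=manip.grab_frame(c); np.savez(f"{c}1.npz",p=p,d=d); cv2.imwrite(f"pics/{c}1.png",p[:,:,::-1])
a=cv2.resize(cv2.imread("pics/side1.png")[60:210,210:410],(600,450),interpolation=cv2.INTER_CUBIC); cv2.imwrite("pics/s1.png",a)
E
```

```text
top s 139 [0.5867 0.2454 0.0158] 588.9 247.7 19.4
top m 326 [0.4548 0.0619 0.0159] 456.0 62.6 25.4
top l 496 [ 0.6293 -0.0654  0.016 ] 632.0 -65.8 32.8
side s 65 [0.585  0.2405 0.0167] 585.3 243.0 18.8
side m 184 [0.4526 0.0571 0.0163] 457.0 59.6 26.6
side l 300 [ 0.6268 -0.0701  0.0167] 632.7 -69.8 35.7
down t 5.28 p [ 0.4638 -0.2317  0.0574] F [ 0.1 -0.5  0.1] w 0.702 gf 0.0
grip t 6.08 p [ 0.4635 -0.2315  0.057 ] F [-0.3  0.8  0.3] w -0.001 gf 0.0
lift t 7.12 p [ 0.463  -0.2312  0.159 ] F [-0.3  0.4  0.9] w 0.001 gf 0.0
hover t 8.93 p [0.5872 0.2442 0.1099] F [ 1.7 -0.   0.1] w -0.003 gf 0.0
```

View pics/s1.png

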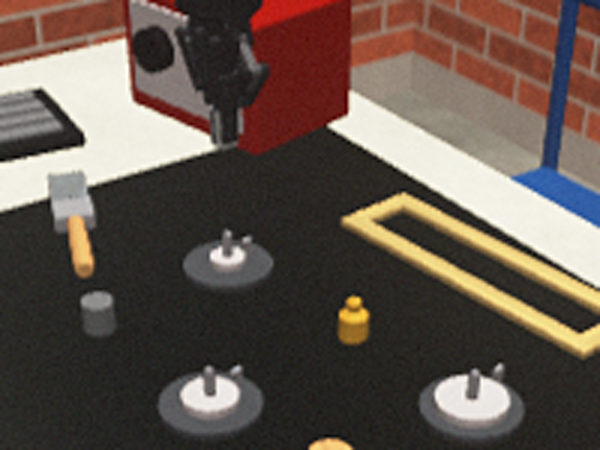

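The grip closed to 0, so the gripper is empty. I'll look at the stack before doing anything else.

```bash
python3 - <<'E'
from H import *
for c in ("top","side"):
    z=np.load(f"{c}1.npz"); p,d=z["p"],z["d"]; W=cloud(d,c)
    s=W[(np.hypot(W[...,0]-.46,W[...,1]+.23)<.06)&(d>0)]
    print(c,np.histogram(s[:,2],bins=np.arange(0,.11,.01))[0])
    for zt in(.0755,.057):
        b=fit_gear(p,d,c,"wheel_small",.463,-.232,zt,.012); print([tuple(np.round(q,4).tolist()) for q in b[:3]])
a=cv2.imread("pics/side1.png")[190:330,280:460]; b=cv2.imread("pics/top1.png")[150:290,330:510]
cv2.imwrite("pics/st1.png",cv2.resize(np.hstack([a,b]),(792,308),interpolation=cv2.INTER_CUBIC))
E
```

```text
top [1194   31   56  180   48  144   47  153    0    0]
[(1.5373, 28.5, 0.464, -0.231), (1.5302, 30.0, 0.464, -0.231), (1.5034, 27.0, 0.464, -0.231)]
[(0.5339, 343.5, 0.4545, -0.234), (0.5314, 342.0, 0.4545, -0.2345), (0.5312, 255.0, 0.4685, -0.22)]
side [1194   41  111  238  105  222   96  217    0    0]
[(1.5045, 28.5, 0.463, -0.232), (1.5042, 30.0, 0.463, -0.232), (1.4835, 31.5, 0.463, -0.232)]
[(0.6229, 126.0, 0.465, -0.242), (0.622, 124.5, 0.465, -0.242), (0.621, 331.5, 0.452, -0.231)]
```

View pics/st1.png

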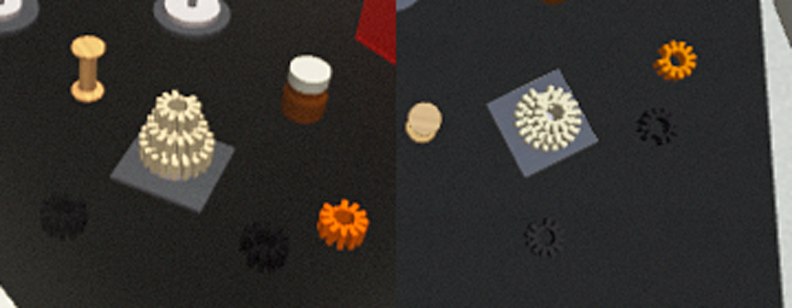

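```bash
python3 - <<'E'
from H import *
print(manip.current_ee_pos(),manip.current_tcp_rot().round(3) if hasattr(manip.current_tcp_rot(),'round') else manip.current_tcp_rot())
for c in("side","top"):
    K,R,t=cal(c); q=K@(R@np.array([.587,.2445,.11])+t); print(c,q[:2]/q[2])
z=np.load("side1.npz"); d=z["d"]; W=cloud(d,"side")
for v in range(80,125,3): print(v,[tuple(np.round(W[v,u],3).tolist()) if d[v,u]>0 else 0 for u in(280,284,288)])
E
```

```text
[0.58729835 0.24414145 0.11008013] [[ 0.999 -0.036  0.   ]
 [-0.036 -0.999 -0.   ]
 [ 0.     0.    -1.   ]]
side [284.19463872 115.11702066]
top [183.88531267 139.95628039]
80 [(0.571, 0.231, 0.218), (0.577, 0.222, 0.22), (0.585, 0.215, 0.22)]
83 [(0.571, 0.232, 0.21), (0.577, 0.222, 0.212), (0.576, 0.201, 0.219)]
86 [(0.571, 0.232, 0.202), (0.58, 0.228, 0.201), (0.574, 0.198, 0.212)]
89 [(0.578, 0.246, 0.187), (0.595, 0.253, 0.181), (0.574, 0.199, 0.204)]
92 [(0.58, 0.249, 0.177), (0.576, 0.222, 0.188), (0.575, 0.2, 0.196)]
95 [(0.579, 0.249, 0.169), (0.574, 0.22, 0.181), (0.583, 0.215, 0.18)]
98 [(0.576, 0.245, 0.163), (0.581, 0.232, 0.166), (0.592, 0.23, 0.164)]
101 [(0.576, 0.245, 0.154), (0.581, 0.232, 0.158), (0.592, 0.231, 0.155)]
104 [(0.578, 0.25, 0.143), (0.582, 0.235, 0.148), (0.594, 0.233, 0.145)]
107 [(0.721, 0.495, 0.003), (0.581, 0.233, 0.14), (0.596, 0.238, 0.134)]
110 [(0.708, 0.474, 0.004), (0.722, 0.47, 0.001), (0.734, 0.463, 0.001)]
113 [(0.698, 0.457, 0.002), (0.708, 0.448, 0.003), (0.72, 0.441, 0.002)]
116 [(0.686, 0.437, 0.002), (0.696, 0.428, 0.003), (0.709, 0.424, 0.001)]
119 [(0.675, 0.419, 0.002), (0.686, 0.412, 0.001), (0.698, 0.407, 0.0)]
122 [(0.666, 0.405, -0.001), (0.673, 0.392, 0.003), (0.684, 0.384, 0.003)]
```

At hover the depth puts the closed fingertips at z≈0.131, while the TCP reads 0.110. The real tips are therefore about 21 mm shorter than reported, though xy agrees. So the fingers closed above the wheel and the stack wasn't touched. I'll retry lower, descending in force-checked steps.

```bash
cat >> H.py <<'E'
def pick2(x,y,zs,yaw,pre,up=.15,effort=40,wmin=.3):
    """zs: list of commanded heights, stepping down until contact"""
    R=Rt(yaw); manip.move_ptp([x,y,zs[0]+.06],R); manip.set_gripper(pre)
    for z in zs:
        manip.move_l([x,y,z],max_speed=.1); F=manip.current_force()[2]
        if abs(F)>5: say("contact"); z+=.002; manip.move_l([x,y,z],max_speed=.05); break
    say("down"); manip.set_gripper(0,effort); manip.dwell(.15); say("grip")
    if manip.current_grip_width()<wmin: return None
    manip.move_l([x,y,z+.02],max_speed=.06); manip.move_l([x,y,up],max_speed=.2); say("lift")
    return z
E
python3 - <<'E'
from H import *
manip.move_l([.587,.245,.15],max_speed=.2)
z=pick2(.4635,-.2315,[.046,.041,.0375],29,.7)
if z:
    manip.move_ptp([.587,.245,.08],Rt(-2)); say("hover")
for c in("top","side"):
    p,d=manip.grab_frame(c); np.savez(f"{c}2.npz",p=p,d=d); cv2.imwrite(f"pics/{c}2.png",p[:,:,::-1])
a=cv2.resize(cv2.imread("pics/side2.png")[85:165,235:335],(600,480),interpolation=cv2.INTER_CUBIC); cv2.imwrite("pics/s2.png",a)
E
```

```text
down t 13.03 p [ 0.4634 -0.2314  0.0374] F [-0.1  0.7 -0.4] w 0.702 gf 0.0
grip t 13.5 p [ 0.4636 -0.2316  0.0378] F [-1.5  0.4  5.6] w 0.451 gf 39.8
lift t 14.6 p [ 0.463  -0.2312  0.149 ] F [0.  0.  0.2] w 0.449 gf 40.2
hover t 16.41 p [0.5872 0.2442 0.08  ] F [ 0.2  0.6 -0.3] w 0.447 gf 40.1
```

View pics/s2.png

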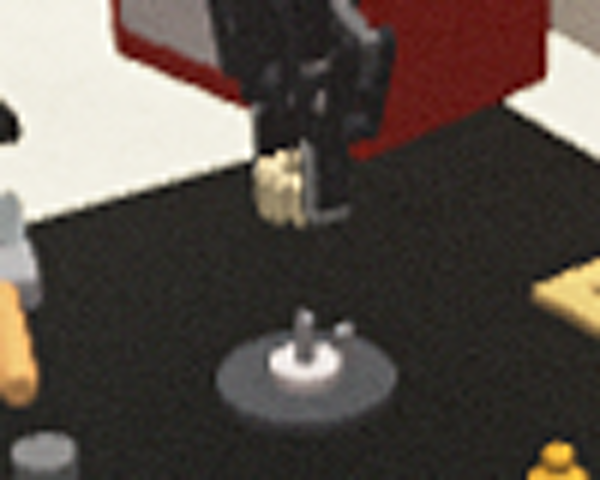

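The small wheel is held level between the fingers (side crop px ~280,190), above the seat. Next I lower it with force checks.

```bash
cat >> H.py <<'E'
def lower(x,y,dz,zseat=.016,lim=10,levels=(.046,.031,.028,.025,.022,.019,.017,.0163)):
    """dz = cmd TCP z minus wheel underside z"""
    for b in levels:
        manip.move_l([x,y,b+dz],max_speed=.05 if b<.04 else .15); F=np.array(manip.current_force())
        if b<.045: print(round(b,4),F.round(1),end=' ')
        if abs(F[2])>lim or np.hypot(F[0],F[1])>15: print(); say(f"STOP at {b}"); return False
    print(); return True
def release(x,y,w,up=.12):
    manip.set_gripper(w); manip.dwell(.2); say("open")
    z=manip.current_ee_pos()[2]; manip.move_l([x,y,z+.05],max_speed=.12); manip.move_l([x,y,up],max_speed=.25)
E
python3 - <<'E'
from H import *
if lower(.587,.2447,-.018): release(.587,.2447,.65)
say("end")
E
```

```text
0.031 [0.3 0.1 0.3] 0.028 [-0.   0.4 -0.6] 0.025 [ 0.3 -0.2 -0.4] 0.022 [ 1.2 -0.3 -0.4] 0.019 [0.6 0.1 0.5] 0.017 [ 0.2 -0.5 -0.6] 0.0163 [ 0.1  0.6 -0.8] 
open t 19.47 p [ 0.587   0.2447 -0.0017] F [-0.8 -0.4 -0.7] w 0.649 gf 0.0
end t 20.47 p [0.5869 0.2447 0.1199] F [-0.6 -0.5 -1.7] w 0.644 gf 0.0
```

```bash
python3 - <<'E'
from H import *
manip.move_ptp([.45,.06,.2],Rt(20)); 
im=[]
for c in("top","side"):
    p,d=manip.grab_frame(c); np.savez(f"{c}3.npz",p=p,d=d); W=cloud(d,c)
    f=lambda b:[tuple(np.round(q,4).tolist()) for q in b[:4]]
    print(c,"small seated",f(fit_gear(p,d,c,"wheel_small",.587,.245,.036)))
    s=W[(np.hypot(W[...,0]-.587,W[...,1]-.245)<.019)&(np.hypot(W[...,0]-.587,W[...,1]-.245)>.009)&(d>0)&(W[...,2]>.028)]; print("z",np.median(s[:,2]).round(4),np.polyfit(s[:,0],s[:,2],1)[0].round(2),np.polyfit(s[:,1],s[:,2],1)[0].round(2))
    print("mid",f(fit_gear(p,d,c,"wheel_middle",.462,-.232,.056)))
    s=W[(np.hypot(W[...,0]-.46,W[...,1]+.232)<.03)&(d>0)&(W[...,2]>.045)]; print("z",np.percentile(s[:,2],[50,80]).round(4))
    for x,y,h in((.587,.245,.036),(.462,-.232,.056)):
        q=cv2.resize(rect(p,c,x,y,h,.045),(300,300),interpolation=cv2.INTER_CUBIC); cv2.drawMarker(q,(150,150),(255,0,0),0,8); im.append(q)
cv2.imwrite("pics/rect3.png",np.vstack([np.hstack(im[:2]),np.hstack(im[2:])])[:,:,::-1]); say("")
E
```

```text
top small seated [(nan, 0.0, 0.5785, 0.237), (nan, 1.5, 0.5785, 0.237), (nan, 3.0, 0.5785, 0.237), (nan, 4.5, 0.5785, 0.237)]
  return _methods._mean(a, axis=axis, dtype=dtype,
  ret = ret.dtype.type(ret / rcount)
Traceback (most recent call last):
TypeError: expected non-empty vector for x
```

```bash
cat > look.py <<'E'
from H import *
import sys
def look(tag,seat,stack,park=True):
    """seat=(name,x,y), stack=(name,x,y,ztop)"""
    if park: manip.move_j([1.25,.351,1.652,0,1.139,-.085])
    im=[]
    for c in("top","side"):
        p,d=manip.grab_frame(c); np.savez(f"{c}{tag}.npz",p=p,d=d); W=cloud(d,c)
        for n,x,y,h in(seat+(.036,),stack):
            if n is None: continue
            R=GE[n][0]; print(c,n,[tuple(np.round(q,4).tolist()) for q in fit_gear(p,d,c,n,x,y,h)[:4]])
            r=np.hypot(W[...,0]-x,W[...,1]-y); s=W[(r<R-.002)&(r>.0105)&(d>0)&(abs(W[...,2]-h)<.010)]
            s=s[abs(s[:,2]-np.percentile(s[:,2],70))<.004]; co=np.linalg.lstsq(np.c_[s[:,:2]-[x,y],np.ones(len(s))],s[:,2],rcond=None)[0]; print("  plane",len(s),co.round(4),"med",np.median(s[:,2]).round(4))
            q=cv2.resize(rect(p,c,x,y,h,.045),(300,300),interpolation=cv2.INTER_CUBIC); cv2.drawMarker(q,(150,150),(255,0,0),0,8); im.append(q)
    k=len(im)//2; cv2.imwrite(f"pics/rect{tag}.png",np.vstack([np.hstack(im[:k]),np.hstack(im[k:])])[:,:,::-1]); say("")
E
python3 - <<'E'
from look import *
look(3,("wheel_small",.587,.245),("wheel_middle",.462,-.232,.056))
E
```

```text
top wheel_small [(1.685, 358.5, 0.5875, 0.245), (1.6771, 357.0, 0.5875, 0.245), (1.6516, 0.0, 0.5875, 0.245), (1.6293, 355.5, 0.5875, 0.245)]
  plane 89 [-0.0205  0.0241  0.0362] med 0.0362
top wheel_middle [(1.7132, 12.0, 0.4625, -0.233), (1.6961, 13.5, 0.4625, -0.233), (1.6717, 282.0, 0.4625, -0.233), (1.6609, 169.5, 0.4625, -0.233)]
  plane 247 [0.0001 0.0003 0.056 ] med 0.0559
side wheel_small [(1.1239, 58.5, 0.5855, 0.2415), (1.1227, 57.0, 0.5855, 0.2415), (1.1138, 60.0, 0.5855, 0.2415), (1.1104, 55.5, 0.586, 0.242)]
  plane 40 [0.0054 0.0325 0.0359] med 0.0359
side wheel_middle [(1.5932, 12.0, 0.4615, -0.234), (1.5878, 13.5, 0.4615, -0.2345), (1.5616, 10.5, 0.4615, -0.234), (1.547, 15.0, 0.4615, -0.2345)]
  plane 265 [0.0036 0.0028 0.0563] med 0.0565
 t 23.63 p [0.1294 0.5344 0.2101] F [-0.1 -0.5  0.3] w 0.653 gf 0.0
```

View pics/rect3.png

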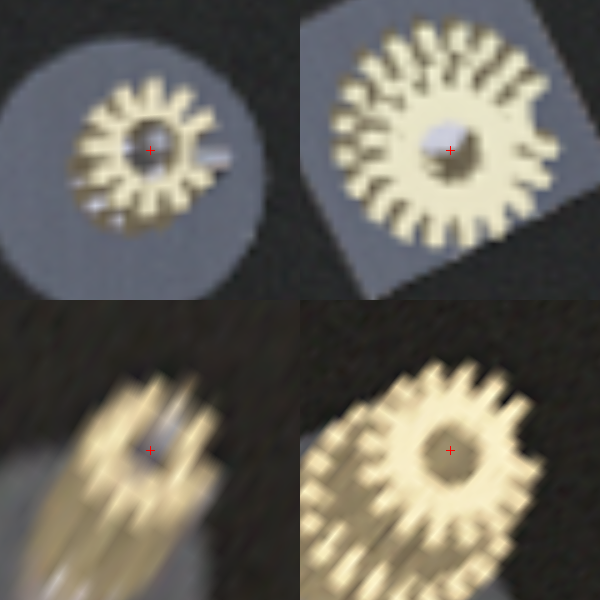

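The small wheel is seated flat, with its top at z 0.036 and its notch over the key. Before gripping the middle wheel, I'll overlay its fitted yaw on the picture to check it.

```bash
python3 - <<'E'
from H import *
o=[]
for c,x,y in(("top",.4625,-.233),("side",.4615,-.234)):
    p=np.load(f"{c}3.npz")["p"]; q=cv2.resize(rect(p,c,x,y,.056,.036,2000),(400,400),interpolation=cv2.INTER_CUBIC)
    t=cv2.resize(gear(.027,16,np.radians(12.5),.036)[0],(400,400)); cs,_=cv2.findContours((t>.5).astype(np.uint8),cv2.RETR_LIST,cv2.CHAIN_APPROX_NONE)
    cv2.drawContours(q,cs,-1,(255,0,0),1); o.append(q)
cv2.imwrite("pics/ov.png",np.hstack(o)[:,:,::-1])
E
```

```text
(no output)
```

View pics/ov.png

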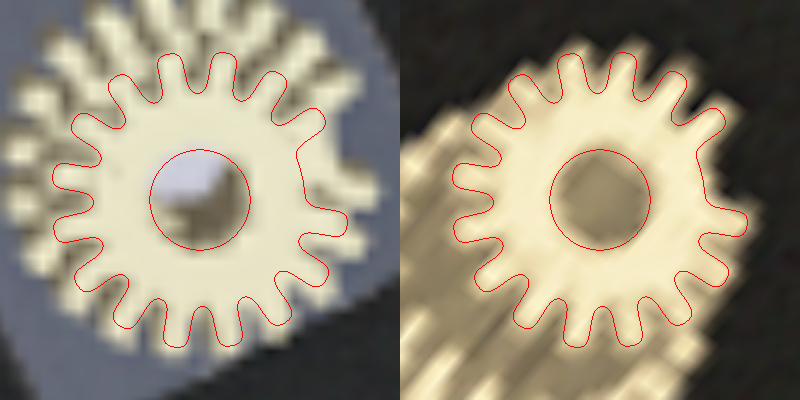

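The outline fits in both views (yaw 12.5°, notch at upper right).

```bash
python3 - <<'E'
from look import *
z=pick2(.462,-.2335,[.026,.021,.018],12.5,.9,wmin=.5)
if z:
    x,y=.4548,.061
    manip.move_ptp([x,y,.075],Rt(7.5)); say("hover")
    if lower(x,y,z-.036):
        release(x,y,.8); look(4,("wheel_middle",x,y),("wheel_large",.462,-.234,.036))
E
```

```text
down t 28.2 p [ 0.4619 -0.2334  0.0179] F [ 0.3 -0.2 -0.5] w 0.903 gf 0.0
grip t 28.72 p [ 0.4621 -0.2335  0.0185] F [-0.9  1.6  6.5] w 0.613 gf 40.5
lift t 29.91 p [ 0.4614 -0.2331  0.1489] F [-0.4  0.4 -0.5] w 0.61 gf 41.9
hover t 31.07 p [0.4552 0.0604 0.075 ] F [ 0.4 -1.3 -1.3] w 0.609 gf 41.9
0.031 [ 0.6 -0.2 -0.1] 0.028 [ 0.3 -0.3 -0.1] 0.025 [ 0.   0.2 -0.3] 0.022 [-0.7  0.1 -0.6] 0.019 [ 0.1 -0.7 -0.5] 0.017 [ 0.3 -0.6 -0.1] 0.0163 [-0.4  0.1  3.8] 
open t 34.0 p [ 0.4548  0.061  -0.0017] F [ 1.2 -0.4  0.4] w 0.8 gf 0.0
top wheel_middle [(1.8324, 7.5, 0.4553, 0.0615), (1.8083, 9.0, 0.4553, 0.0615), (1.7892, 6.0, 0.4553, 0.0615), (1.7485, 52.5, 0.4553, 0.0615)]
  plane 235 [-0.0039  0.0014  0.036 ] med 0.036
top wheel_large [(1.8527, 12.0, 0.4645, -0.232), (1.8484, 10.5, 0.4645, -0.2325), (1.785, 298.5, 0.4645, -0.2325), (1.7849, 300.0, 0.4645, -0.2325)]
  plane 444 [-0.0031  0.0025  0.0359] med 0.0359
side wheel_middle [(1.4185, 7.5, 0.4548, 0.06), (1.4105, 9.0, 0.4548, 0.0595), (1.4027, 6.0, 0.4548, 0.06), (1.3787, 10.5, 0.4548, 0.0595)]
  plane 145 [0.0113 0.0154 0.0364] med 0.0365
side wheel_large [(1.6343, 10.5, 0.4635, -0.234), (1.6327, 12.0, 0.4635, -0.234), (1.579, 9.0, 0.4635, -0.2335), (1.5727, 13.5, 0.4635, -0.234)]
  plane 488 [0.0083 0.0057 0.0364] med 0.0364
 t 37.19 p [0.1293 0.5344 0.2099] F [-0.3  0.  -0.1] w 0.8 gf 0.0
```

```bash
ls pics/rect4.png
```

```text
pics/rect4.png
```

The middle wheel is flat and home: top at z 0.036, yaw 7.5°, both views agreeing. The large wheel is next.

```bash
python3 - <<'E'
from look import *
z=pick2(.464,-.233,[.006,.0,-.004],11.3,1.0,wmin=.65)
if z:
    x,y=.630,-.066
    manip.move_ptp([x,y,.075],Rt(13.5)); say("hover")
    if lower(x,y,z-.016):
        release(x,y,1.0); look(5,("wheel_large",x,y),("wheel_small",.587,.245,.036))
E
```

```text
down t 41.74 p [ 0.4639 -0.2329 -0.0042] F [ 0.4 -0.1 -0.6] w 1.001 gf 0.0
grip t 42.23 p [ 0.4641 -0.233  -0.0034] F [-1.9  1.2  8.1] w 0.77 gf 42.0
lift t 43.52 p [ 0.4634 -0.2326  0.1488] F [-0.3 -0.1 -1.3] w 0.771 gf 44.5
hover t 44.5 p [ 0.6295 -0.067   0.0751] F [-0.  -0.4 -0.6] w 0.77 gf 44.5
0.031 [ 0.1  0.4 -0.6] 0.028 [-0.1 -0.2 -1.7] 0.025 [-0.  -0.1 -1.1] 0.022 [-0.3  0.5 -0.7] 0.019 [ 0.7  0.2 -1. ] 0.017 [ 0.4  0.1 -1.4] 0.0163 [-2.5 -0.4  4.4] 
open t 47.47 p [ 0.63   -0.066  -0.0038] F [ 0.7 -0.9  0.5] w 1.0 gf 0.0
top wheel_large [(1.8072, 13.5, 0.6305, -0.0655), (1.7692, 15.0, 0.63, -0.0655), (1.7672, 247.5, 0.63, -0.0655), (1.7659, 139.5, 0.63, -0.0655)]
  plane 409 [0.0006 0.0044 0.0362] med 0.0362
top wheel_small [(1.6654, 358.5, 0.5875, 0.245), (1.6556, 357.0, 0.5875, 0.245), (1.6341, 0.0, 0.5875, 0.245), (1.6059, 355.5, 0.5875, 0.245)]
  plane 90 [-0.0038  0.0074  0.0356] med 0.0356
side wheel_large [(1.4818, 13.5, 0.63, -0.0665), (1.465, 12.0, 0.63, -0.0665), (1.4635, 15.0, 0.63, -0.0665), (1.4194, 16.5, 0.6305, -0.0665)]
  plane 266 [0.0027 0.0023 0.0367] med 0.0367
side wheel_small [(1.159, 57.0, 0.586, 0.2425), (1.1589, 58.5, 0.586, 0.2425), (1.1484, 55.5, 0.586, 0.2425), (1.148, 60.0, 0.586, 0.2425)]
  plane 39 [0.0437 0.0248 0.036 ] med 0.0361
 t 51.35 p [0.1291 0.5345 0.21  ] F [ 0.2 -0.1  0.8] w 0.997 gf 0.0
```

```bash
python3 - <<'E'
import cv2,numpy as np
a=np.load("top5.npz")["p"][100:260,150:480]; cv2.imwrite("pics/fin.png",cv2.resize(a,None,fx=2.4,fy=2.4,interpolation=cv2.INTER_CUBIC)[:,:,::-1])
E
```

```text
(no output)
```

View pics/fin.png

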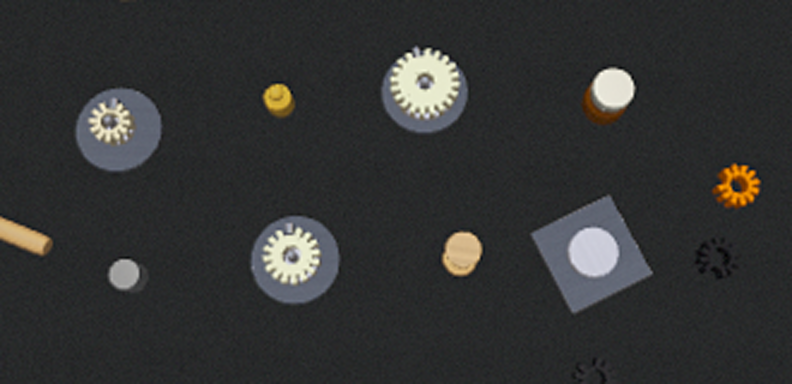

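All three wheels sit on their seats with the notches over the keys: small at px (110,122), middle (291,255), large (425,82). The foot is empty, and the bobbin, jar and weight haven't moved.

```bash
python3 -c "
from bench import manip
print(manip.sign_off())"
```

```text
the job is handed in; nothing more can be done
None
```

All three wheels were seated in the order asked, flat and home on their keys, with the bobbin, jar and weight undisturbed; the job was handed in at about 51 s, after one empty first grasp that moved nothing (real fingertips about 21 mm short of the reported TCP).

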